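# Wake the blood analyser and aim the cordless scanner at the reagent carton

## Robot

A 6-joint arm with a two-finger parallel gripper is mounted at the origin on the work surface. World frame = base frame: x ahead of the robot, y to its left, z up, the work surface at z = 0. Lengths are in m, angles in rad, forces in N, time in s.
With the tool pointing down it reaches from about 0.35 to 0.875 m from the base axis. Payload 4.2 kg.
Tool frame: the origin (TCP) lies on the centre line of the jaws, within the pads' length; the fingertips stand robot.tip_extent ahead of it and the grasp point (between the pads) lies 8 mm behind it (robot.tip_extent is the distance from the TCP to the fingertips, in m); z points along the fingers, y is the direction in which the jaws open and shut (so a half turn about z gives the same grasp; the last joint's range is limited). The gripper opens to 87 mm and grips with 3 to 60 N. Pads are 19 mm wide; open, the fingers measure 117 mm over their backs; the gripper's body (75 mm by 190 mm) begins 51 mm behind the grasp point.
Start: joints at [1.385, 0.385, 0.008, 0, -1.194, -0.259], TCP at [0.269, 0.564, 0.234] pointing down, gripper open.
Joint ranges: [-3.14, 3.14], [-1.21, 2.06], [-1.07, 1.41], [-3.16, 2.05], [-2.99, -0.16], [-3.1, 3.1]. Speed limits (rad/s): [2.79, 2.79, 3.14, 3.14, 3.14, 3.14].

## Interface

Orientations are given as a 3x3 rotation matrix whose columns are the frame's x, y, z axes.
In Python, from workcell import sense, camera, calibration, robot gives the robot as it stands.
- The arm moves only by the tool jog_arm, never from a script. Its argument "rows" is text: rows parted by semicolons, each of 7 numbers parted by spaces: the opening, from 0 (shut) to 1 (fully open), then the shift along the tool's x, y, z normalised to -1 to 1, where 1 is 0.02 m, then the turn, a rotation vector about the tool's x, y, z normalised to -1 to 1, where 1 is 6 degrees. A call has 1 to 10 rows; each row shifts and turns the commanded pose from where the row before left it, along the tool's axes as they then stand; what a row does not reach is not made up. A row lasts 1/12 s, in which the tool goes at most 41.7 mm and 7.16 degrees, less where a joint would pass 70% of its speed; a pose out of reach is approached as far as the arm can. A call with a number of a shift or a turn outside -1 to 1 is refused whole. A call with a gripper value outside its range is refused whole. The fingers move at their own pace and stop on an object; "newtons" is the grip in N (left out, the last holds). Time passes only in rows, so rows that do not move let the fingers close. It gives the time, the measured TCP pose, the force and the opening at its end, in the units of the state.
- sense(): the state, without advancing time (a new reading comes with each control period).
- camera(name): name is "side" or "top"; returns (picture, depth): 480x640x3 uint8, red, green, blue; 480x640 float32, m along the optical axis (not along the pixel's ray), 0 where there is no reading.
- calibration(name): a dict with "vertical_fov" (degrees; the focal length in pixels is half the picture's height over the tangent of half this angle, whatever the lens; pixels are square), "cx", "cy" (the principal point, pixels), "rvec" (rotation vector, rad) and "tvec" (3), from world to camera coordinates, as OpenCV has them. Camera axes: x right, y down, z forward; pixel columns grow to the right and rows downward; lengths in m; the calibration is good to about 2 mm. A picture is of the moment at which its call begins. calibration takes no time and is no camera call.
- robot.sign_off(): hands the job in, once; it reports no verdict.
The state is a dict: "clock": time; "joint_positions": joint angles; "qvel": joint speeds; "tau": joint torques, N m; "eef_pos": TCP position; "tool_rot": TCP orientation; "force": force on the tool from outside, world axes, zero at the start; "ft_torque": the same for the moment, N m; "gripper_width": finger opening in m.
Only numpy, scipy, OpenCV 4.12 (cv2) and the standard library are available. Lean on these libraries where they do the work, as an engineer would, in place of code of your own. Each camera call takes 0.05 s, during which the arm holds its last target. There are 200 camera calls.

## Task

Wake the blood analyser with its green key, choose a new test with the blue key, then open barcode entry with the yellow key, pressing each fully home and letting it come up before the next; leave the red key alone. Then draw the cordless scanner up out of its charging cradle, turn its nose down and aim it at the middle of the barcode label on top of the blue-banded carton, window 10 to 15 cm from the label and looking 45 degrees or more below level. The program finishes while the gripper still holds the scanner steady in that aim, raised and resting on nothing; never let the scanner fall on the table, and do not disturb the cartons, gel bottle, sharps pot or tube rack.

Things in the scene. Friction and masses are not known exactly. Their poses are not given: they have to be found in the camera images.
- analyser: white benchtop blood analyser, fixed, 200 (x) x 240 (y) mm: key deck 50 mm high along its front (-x) with four coloured square keys in a row, then a tilted screen and a rear housing 86 mm high with a teal panel. Origin: centre of its underside, on the work surface; z up, x from the keys to the rear housing, y along the keys from red to green
- key_green_top (a point): centre of the flat top of the green key (power, broken-ring symbol): a 24 mm square spring key cap, its top 60 mm above the work surface and 10 mm above the analyser's key deck. In the analyser's frame it lies at x -74, y +63 mm. It is pressed straight down; the key tops stand 42 mm apart, centre to centre
- key_blue_top (a point): centre of the flat top of the blue key (new test, drop symbol): a 24 mm square spring key cap, its top 60 mm above the work surface and 10 mm above the analyser's key deck. In the analyser's frame it lies at x -74, y +21 mm. It is pressed straight down; the key tops stand 42 mm apart, centre to centre
- key_yellow_top (a point): centre of the flat top of the yellow key (barcode entry, dark bars): a 24 mm square spring key cap, its top 60 mm above the work surface and 10 mm above the analyser's key deck. In the analyser's frame it lies at x -74, y -21 mm. It is pressed straight down; the key tops stand 42 mm apart, centre to centre
- key_red_top (a point): centre of the flat top of the red key (cancel, cross; not to be pressed): a 24 mm square spring key cap, its top 60 mm above the work surface and 10 mm above the analyser's key deck. In the analyser's frame it lies at x -74, y -63 mm. It is pressed straight down; the key tops stand 42 mm apart, centre to centre
- key_green (a joint): travel of the green key, m: 0 = up, 0.005 = fully down. Starts to move at about 1.2 N, fully down at about 4 N, springs back when let go
- key_blue (a joint): travel of the blue key, m: 0 = up, 0.005 = fully down. Starts to move at about 1.2 N, fully down at about 4 N, springs back when let go
- key_yellow (a joint): travel of the yellow key, m: 0 = up, 0.005 = fully down. Starts to move at about 1.2 N, fully down at about 4 N, springs back when let go
- key_red (a joint): travel of the red key, m: 0 = up, 0.005 = fully down. Starts to move at about 1.2 N, fully down at about 4 N, springs back when let go
- cradle: light-grey and teal charging cradle, fixed: base plate 130 x 100 x 12 mm with an upright open cup, 68 x 60 mm outside, 50 (x) x 42 (y) mm inside, inner floor 12 mm and mouth 58 mm above the work surface. Origin: centre of the cup, on the work surface; z up; the scanner standing in it looks along the cradle's -x
- scanner_head (a point): middle of the head of the grey pistol-shaped cordless scanner (0.2 kg), 122 mm above its handle's foot, 134 mm above the work surface when docked. Axes: z up the handle, -x the way it faces, y sideways. Head: flat sides 48 mm apart (y), 44 mm high, level with this point from 47 mm behind to 45 mm before it, then a nose 60 mm wide to 67 mm. Top 23 mm above. Grip it across the sides from above
- scanner_foot (a point): centre of the underside of the scanner's handle, 122 mm straight below scanner_head along the handle, same axes. Foot 44 (x) x 36 (y) mm, handle above it 38 x 34 mm. Docked, it stands on the cup's floor, 46 mm deep, with 3 mm of play all round, and is drawn straight up
- scanner: the same scanner; origin at the centre of the handle's underside (as scanner_foot), same axes
- scanner_window (a point): centre of the dark-red window in the scanner's nose: 66 mm before (-x) and 18 mm below scanner_head in the scanner's axes. The axes of this point: x is the way the scanner looks (15 degrees below level while it stands in the cradle), y to the side, z the top of the head
- blue_carton: loose white reagent carton with a blue band at both ends, 76 (x) x 108 (y) x 45 mm, 0.25 kg. Origin: centre of its underside
- blue_carton_label (a point): middle of the barcode label (cream, 46 x 60 mm, dark bars) on the top face of the blue-banded carton, 45 mm above the work surface: the target
- orange_carton: the same carton with orange bands; bystander
- orange_carton_label (a point): middle of the label on top of the orange-banded carton, 45 mm above the work surface; not the target
- gel_bottle: white pump bottle with teal label, diameter 59 mm, 169 mm high, loose; origin at the centre of its underside; bystander
- sharps_pot: yellow sharps pot with red lid, diameter 92 mm, 111 mm high, loose; origin at the centre of its underside; bystander
- tube_rack: rack with capped sample tubes, 56 (x) x 124 (y) mm, 88 mm high, loose; origin at the centre of its underside; bystander
Mind the look-alikes: they are no part of the job. Leave any pink look-alike of the scanner alone.

How it is judged:
On the way, in this order (a step that is already met when the one before it is completed fails the run):
1. the green key alone is pressed home, the scanner still in its cradle (value of joint key_green above 0.0035 m and value of joint each of key_blue, key_yellow, key_red below 0.0015 m and z of scanner_foot in the frame of cradle below 0.03 m), for 0.05 s.
2. the green key is up again and the blue key alone is pressed home (value of joint key_blue above 0.0035 m and value of joint each of key_green, key_yellow, key_red below 0.0015 m and z of scanner_foot in the frame of cradle below 0.03 m), for 0.05 s.
3. the blue key is up again and the yellow key alone is pressed home (value of joint key_yellow above 0.0035 m and value of joint each of key_green, key_blue, key_red below 0.0015 m and z of scanner_foot in the frame of cradle below 0.03 m), for 0.05 s.
4. the scanner is drawn out, its foot above the mouth of the cradle and clear of it (z of scanner_foot in the frame of cradle above 0.065 m and contact force between scanner and cradle below 0.05 N), for 0.1 s.
At the end, for the whole second after the job is handed in: Gripper holds the scanner still, head over 110 mm up, touching nothing else; it looks at least 40 deg below level, blue carton's label centre 70 to 190 mm ahead of the window and within 22 mm of its line of sight; keys up; cartons, bottle, pot, rack within 30 mm of their start (x of blue_carton_label in the frame of scanner_window between 0.07 and 0.19 m and y of blue_carton_label in the frame of scanner_window between -0.022 and 0.022 m and z of blue_carton_label in the frame of scanner_window between -0.022 and 0.022 m and angle between scanner_window's own x axis and vertical above 2.27 rad and height (world z) of scanner_head above 0.11 m and contact force between scanner and the fingers above 1 N and linear speed of scanner below 0.03 m/s and angular speed of scanner below 0.2 rad/s and contact force between scanner and table below 0.05 N and contact force between scanner and cradle below 0.05 N and contact force between scanner and analyser below 0.05 N and contact force between scanner and blue_carton below 0.05 N and contact force between scanner and orange_carton below 0.05 N and contact force between scanner and gel_bottle below 0.05 N and contact force between scanner and sharps_pot below 0.05 N and contact force between scanner and tube_rack below 0.05 N and value of joint each of key_green, key_blue, key_yellow, key_red below 0.0015 m and distance of each of blue_carton_label, orange_carton_label, gel_bottle, sharps_pot, tube_rack from where it was at the start of the episode below 0.03 m); the arm keeps its last pose, push and grip.
It fails at once if the red key is pressed (value of joint key_red above 0.0025 m).
It fails at once if two keys are pressed at once (value of joint each of key_green, key_blue above 0.0025 m or value of joint each of key_blue, key_yellow above 0.0025 m or value of joint each of key_green, key_yellow above 0.0025 m).
It fails at once if the scanner is dropped or laid on the work surface (contact force between scanner and table above 1 N).
It fails at once if a carton, the gel bottle, the sharps pot or the tube rack is pushed more than 30 mm or tipped (distance of any of blue_carton_label, orange_carton_label, gel_bottle, sharps_pot, tube_rack from where it was at the start of the episode above 0.03 m or angle between any of blue_carton_label, orange_carton_label, gel_bottle, sharps_pot, tube_rack's own z axis and vertical above 0.35 rad).
It also fails if it takes over 64 s, if anything falls off the work surface, if the arm or the gripper's body presses on something with over 40 N, if the wrist force passes 120 N, or if a joint passes its speed limit or range.

## Working session

There is one attempt and no reset: what is moved stays moved. The work goes in short steps, Python scripts to look and compute and a tool call to move; the robot and the scene stay as the last step left them, time stands still between calls to the robot, and variables do not carry over. Pictures are saved under pics/ and viewed, about 8 in all and at most 12, crops included, and the job is handed in when it is done.

Besides the shell and the picture viewer there is one more tool, called after "Request:" by a JSON object that holds its "op" and its "data", one argument or row to a line. jog_arm: Moves the arm, as the interface text tells. Scaled input: -1 to 1 covers 0.02 m each way for a shift and 6 degrees each way for a turn. Its arguments: {"type":"object","properties":{"rows":{"type":"string"},"newtons":{"type":"number"}},"required":["rows"]}

```bash
mkdir -p pics; cat > h.py <<'E'
import numpy as np, cv2
from workcell import sense, camera, calibration, robot
def cal(n):
    c=calibration(n); f=240/np.tan(np.radians(c["vertical_fov"])/2)
    R=cv2.Rodrigues(np.array(c["rvec"],float))[0]; return f,c["cx"],c["cy"],R,np.array(c["tvec"],float)
def unproj(n,u,v,d):
    f,cx,cy,R,t=cal(n); return R.T@(np.array([(u-cx)/f*d,(v-cy)/f*d,d])-t)
def plane(n,u,v,z):  # pixel -> world at height z
    f,cx,cy,R,t=cal(n); r=R.T@np.array([(u-cx)/f,(v-cy)/f,1]); o=-R.T@t
    return o+r*(z-o[2])/r[2]
def proj(n,p):
    f,cx,cy,R,t=cal(n); q=R@np.array(p)+t; return np.array([cx+f*q[0]/q[2],cy+f*q[1]/q[2]])
E
python3 - <<'E'
from h import *
for n in("top","side"):
    p,d=camera(n); cv2.imwrite(f"pics/{n}0.png",p[...,::-1]); np.save(f"{n}0.npy",d)
    f,cx,cy,R,t=cal(n); print(n,calibration(n),-R.T@t)
print(robot.tip_extent, sense())
E
```

```text
top {'vertical_fov': 42.96792706180464, 'cx': 318.1469490227002, 'cy': 235.75359960934406, 'rvec': array([ 2.105126  , -2.16643034,  0.16468006]), 'tvec': array([0.00715404, 0.54563913, 1.45308154])} [ 0.30820458 -0.01311571  1.52120252]
side {'vertical_fov': 57.0375027077869, 'cx': 317.48289913834634, 'cy': 247.76893738155275, 'rvec': array([ 2.14231049, -0.84309274,  0.4144376 ]), 'tvec': array([-0.40006161,  0.30976574,  0.67567445])} [ 0.06362563 -0.49947184  0.67750995]
0.011 {'clock': 0.1, 'joint_positions': array([ 1.38461647e+00,  3.85536563e-01,  6.78305032e-03, -4.36910737e-04,
       -1.19401532e+00, -2.58621716e-01]), 'qvel': array([ 0.00078879, -0.00127579,  0.00343366,  0.00148054,  0.00231257,
        0.00083165]), 'tau': array([ 4.76195728e-04, -3.91692567e+01,  1.87935555e+01,  4.23186958e+00,
        1.35103296e-02, -6.82405744e-05]), 'eef_pos': array([0.26867477, 0.56374   , 0.23254238]), 'tool_rot': array([[ 9.02626752e-01, -4.30423469e-01, -7.64358145e-04],
       [-4.30424133e-01, -9.02624836e-01, -1.86317879e-03],
       [ 1.12027231e-04,  2.01075321e-03, -9.99997972e-01]]), 'force': array([-0.32337866,  0.00336857, -0.18221178]), 'ft_torque': array([0.01085143, 0.00815961, 0.00396897]), 'gripper_width': 0.08686891915518366}
```

View pics/top0.png

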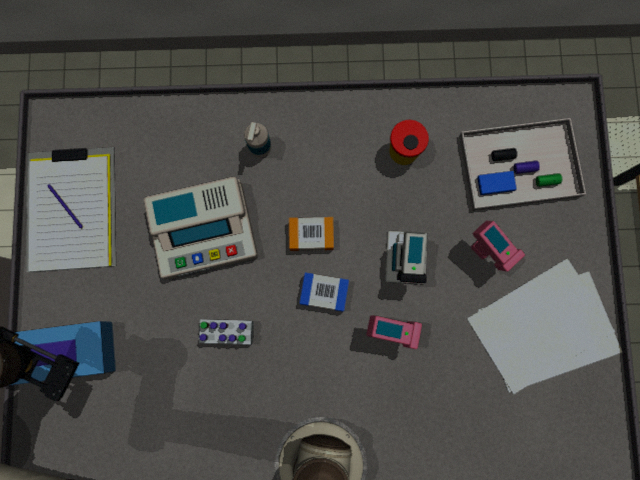

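View pics/side0.png

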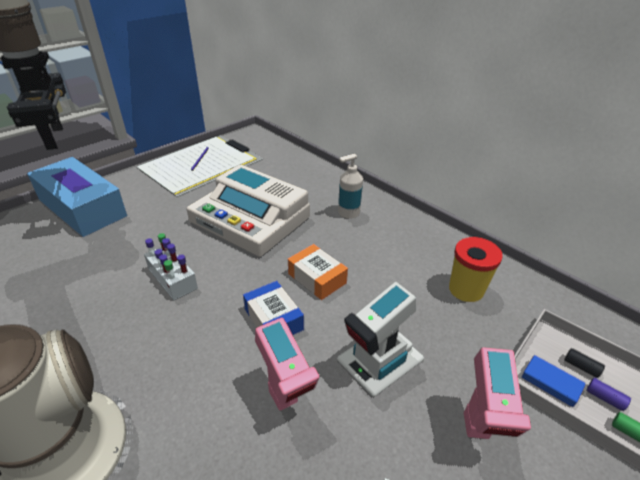

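Top view: keys are green (180,262), blue (197,258), yellow (214,254) and red (231,250). The blue-banded carton is at (325,292) and the orange one at (311,233), a bystander. There are three scanner shapes: grey in the light-grey/teal cradle at (414,257), and pink ones at (497,245) and (395,331). The grey one is the target. I'll confirm it in enlarged crops.

```bash
python3 - <<'E'
from h import *
p=cv2.imread("pics/top0.png")
a=cv2.resize(p[220:320,290:440],None,fx=5,fy=5,interpolation=cv2.INTER_CUBIC)
cv2.imwrite("pics/c1.png",a)
b=cv2.resize(p[170:290,130:270],None,fx=5,fy=5,interpolation=cv2.INTER_CUBIC)
cv2.imwrite("pics/c2.png",b)
E
```

```text
(no output)
```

View pics/c1.png

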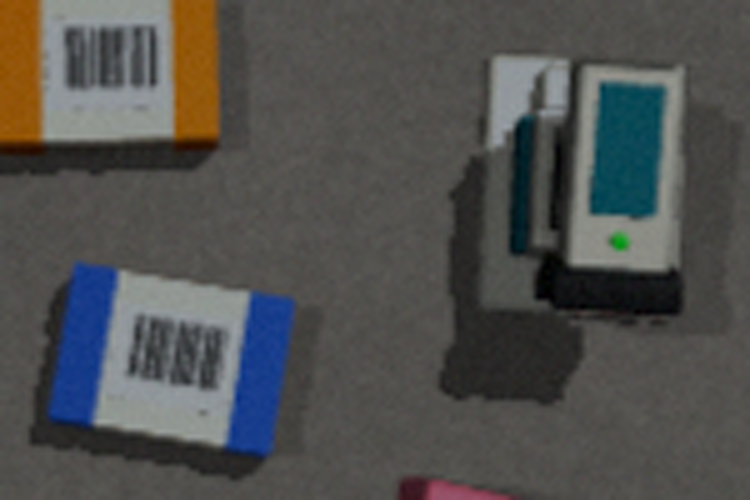

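View pics/c2.png

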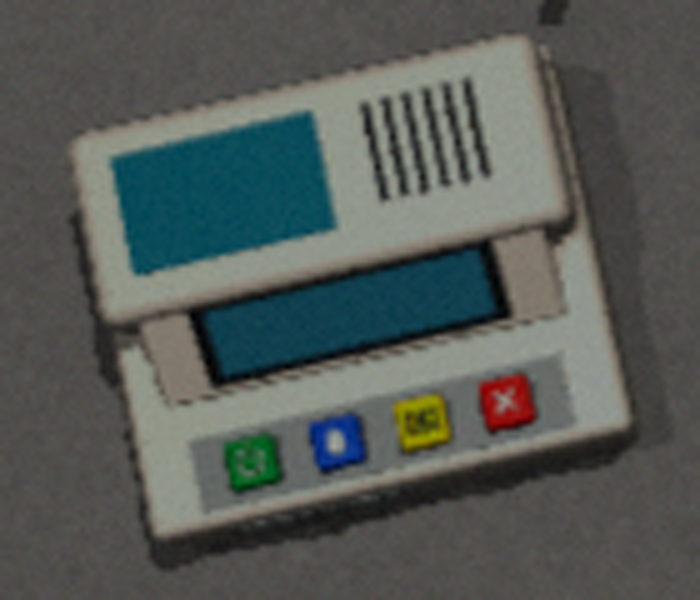

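The crops show the grey scanner, nose down in the image with its head centre near (415,253), in the cradle. The blue carton's label is near (324,292). Keys in the crop: green (252,461), blue (337,442), yellow (423,422), red (507,402).

```bash
python3 - <<'E'
from h import *
c=lambda u,v,ou,ov:((u+.5)/5-.5+ou,(v+.5)/5-.5+ov)
K=[plane("top",*c(u,v,130,170),.06) for u,v in[(252,460),(337,441),(423,421),(507,401)]]
for k in K: print("key",k.round(4))
d=np.array([K[0]-K[1],K[1]-K[2],K[2]-K[3]]);print(np.linalg.norm(d,axis=1),np.degrees(np.arctan2(-d[:,0],d[:,1])))
C=[plane("top",*c(u,v,290,220),.045) for u,v in[(75,263),(295,297),(268,457),(50,422)]]
print("carton",np.round(C,4),np.mean(C,0).round(4),[np.linalg.norm(C[i]-C[(i+1)%4]).round(4) for i in range(4)])
D=np.load("top0.npy")
def cloud(u0,u1,v0,v1,n="top",D=D):
    v,u=np.mgrid[v0:v1,u0:u1];f,cx,cy,R,t=cal(n);z=D[v0:v1,u0:u1].ravel();u=u.ravel();v=v.ravel()
    P=(np.c_[(u-cx)/f*z,(v-cy)/f*z,z]-t)@R; return P[z>0]
P=cloud(395,435,225,290); 
Q=P[(P[:,2]>.148)&(P[:,2]<.17)]; r=cv2.minAreaRect(Q[:,:2].astype(np.float32)); print("head",len(Q),np.median(Q[:,2]),r,cv2.boxPoints(r))
for u,v in [(580,65),(687,65),(567,268),(682,268),(627,65),(625,268),(553,310),(683,312)]: print(u,v,plane("top",*c(u,v,290,220),.157).round(4))
# teal panel centre etc
S=np.load("side0.npy");P=cloud(330,430,270,400,"side",S);Q=P[(P[:,2]>.15)&(P[:,2]<.17)];r=cv2.minAreaRect(Q[:,:2].astype(np.float32)); print("head side",len(Q),np.median(Q[:,2]),r)
for nm,b in dict(gel=(245,272,120,155),pot=(388,430,120,165),pink=(365,425,312,350)).items():
    P=cloud(*b);Q=P[P[:,2]>.05];print(nm,Q.mean(0).round(3),Q.max(0).round(3))
E
```

```text
key [0.4896 0.3267 0.06  ]
key [0.4976 0.2856 0.06  ]
key [0.5062 0.244  0.06  ]
key [0.5147 0.2033 0.06  ]
[0.04184895 0.04248279 0.0416106 ] [11.09230886 11.59349312 11.89972803]
carton [[ 0.4567  0.0269  0.045 ]
 [ 0.4371 -0.0793  0.045 ]
 [ 0.3605 -0.0636  0.045 ]
 [ 0.3802  0.0408  0.045 ]] [ 0.4086 -0.0188  0.045 ] [np.float64(0.108), np.float64(0.0782), np.float64(0.1062), np.float64(0.0777)]
head 737 0.15771944094187415 ((0.4742647707462311, -0.22570495307445526), (0.05507860332727432, 0.10977085679769516), 82.6386489868164) [[ 0.41630322 -0.24598499]
 [ 0.5251693  -0.26004955]
 [ 0.5322263  -0.20542492]
 [ 0.42336023 -0.19136035]]
580 65 [ 0.5288 -0.2071  0.157 ]
687 65 [ 0.5274 -0.2555  0.157 ]
567 268 [ 0.4368 -0.1966  0.157 ]
682 268 [ 0.4354 -0.2481  0.157 ]
627 65 [ 0.5282 -0.2284  0.157 ]
625 268 [ 0.4361 -0.2225  0.157 ]
553 310 [ 0.4182 -0.1894  0.157 ]
683 312 [ 0.4156 -0.2474  0.157 ]
head side 1095 0.15845335018028112 ((0.48783883452415466, -0.22978560626506805), (0.04796107858419418, 0.07459816336631775), 84.034423828125)
gel [0.778 0.131 0.116] [0.816 0.164 0.178]
pot [ 0.763 -0.233  0.108] [ 0.813 -0.189  0.123]
pink [ 0.311 -0.175  0.14 ] [ 0.347 -0.113  0.162]
```

Request:
{"op": "jog_arm", "data": {
  "rows": "0 0 0 0 0 0 -0.8125; 0 0 0 0 0 0 -0.8125; 0 0 0 0 0 0 -0.8125; 0 0 0 0 0 0 -0.8125; 0 0.94 0.818 0.4 0 0 0; 0 0.94 0.818 0.4 0 0 0; 0 0.94 0.818 0.4 0 0 0; 0 0.94 0.818 0.4 0 0 0; 0 0.94 0.818 0.4 0 0 0; 0 0.94 0.818 0.4 0 0 0",
  "newtons": 20
}}

```text
clock: 0.93
eef_pos: [0.3713, 0.4536, 0.1847]
tool_rot: [[0.995, -0.104, -0.001], [-0.104, -0.995, -0.001], [-0.0, 0.001, -1.0]]
force: [-0.4, 0.8, -0.1]
gripper_width: 0.0283
```

Request:
{"op": "jog_arm", "data": {
  "rows": "0 0.94 0.818 0.4 0 0 0; 0 0.94 0.818 0.4 0 0 0; 0 0.94 0.818 0.4 0 0 0; 0 0.94 0.818 0.4 0 0 0; 0 0.94 0.818 0.4 0 0 0; 0 0.94 0.818 0.4 0 0 0; 0 0.94 0.818 0.4 0 0 0; 0 0 0 0 0 0 0; 0 0 0 0 0 0 0; 0 0 0 0 0 0 0"
}}

```text
clock: 1.77
eef_pos: [0.4897, 0.3273, 0.1295]
tool_rot: [[0.995, -0.104, -0.0], [-0.104, -0.995, -0.0], [-0.0, 0.0, -1.0]]
force: [0.5, 0.3, -0.1]
gripper_width: 0.0006
```

Request:
{"op": "jog_arm", "data": {
  "rows": "0 0 0 0.9 0 0 0; 0 0 0 0.9 0 0 0; 0 0 0 0.9 0 0 0; 0 0 0 0 0 0 0; 0 0 0 0.25 0 0 0; 0 0 0 0.12 0 0 0; 0 0 0 0.12 0 0 0; 0 0 0 0 0 0 0; 0 0 0 0 0 0 0"
}}

```text
clock: 2.52
eef_pos: [0.4902, 0.3281, 0.067]
tool_rot: [[0.995, -0.104, 0.002], [-0.104, -0.995, 0.002], [0.001, -0.002, -1.0]]
force: [-1.5, 0.6, 3.9]
gripper_width: 0.001
```

Request:
{"op": "jog_arm", "data": {
  "rows": "0 0 0 0.1 0 0 0; 0 0 0 0.05 0 0 0; 0 0 0 0 0 0 0; 0 0 0 0 0 0 0"
}}

```text
clock: 2.85
eef_pos: [0.4903, 0.3281, 0.0662]
tool_rot: [[0.995, -0.103, 0.002], [-0.103, -0.995, 0.002], [0.002, -0.002, -1.0]]
force: [-6.7, 0.8, 16.1]
gripper_width: 0.0002
```

Request:
{"op": "jog_arm", "data": {
  "rows": "0 0 0 -0.75 0 0 0; 0 0 0 -0.75 0 0 0; 0 0 0 0 0 0 0; 0 0.315 1 0 0 0 0; 0 0.315 1 0 0 0 0; 0 0 0 0 0 0 0; 0 0 0 0 0 0 0; 0 0 0 0.75 0 0 0; 0 0 0 0 0 0 0; 0 0 0 0 0 0 0"
}}

```text
clock: 3.68
eef_pos: [0.4977, 0.2861, 0.0768]
tool_rot: [[0.995, -0.104, -0.001], [-0.104, -0.995, -0.002], [-0.001, 0.002, -1.0]]
force: [0.3, 0.4, 0.4]
gripper_width: 0.0002
```

Request:
{"op": "jog_arm", "data": {
  "rows": "0 0 0 0.25 0 0 0; 0 0 0 0.25 0 0 0; 0 0 0 0.1 0 0 0; 0 0 0 0.1 0 0 0; 0 0 0 0.05 0 0 0; 0 0 0 0 0 0 0; 0 0 0 0 0 0 0"
}}

```text
clock: 4.27
eef_pos: [0.4988, 0.287, 0.0662]
tool_rot: [[0.995, -0.103, 0.003], [-0.103, -0.995, 0.001], [0.003, -0.002, -1.0]]
force: [-5.6, -1.2, 16.7]
gripper_width: 0.0002
```

Request:
{"op": "jog_arm", "data": {
  "rows": "0 0 0 -0.75 0 0 0; 0 0 0 -0.75 0 0 0; 0 0 0 0 0 0 0; 0 0.315 1 0 0 0 0; 0 0.315 1 0 0 0 0; 0 0 0 0 0 0 0; 0 0 0 0 0 0 0; 0 0 0 0.75 0 0 0; 0 0 0 0 0 0 0; 0 0 0 0 0 0 0"
}}

```text
clock: 5.1
eef_pos: [0.5059, 0.2451, 0.0768]
tool_rot: [[0.995, -0.104, -0.002], [-0.104, -0.995, -0.002], [-0.002, 0.002, -1.0]]
force: [0.7, -0.5, 0.7]
gripper_width: 0.0005
```

Request:
{"op": "jog_arm", "data": {
  "rows": "0 0 0 0.25 0 0 0; 0 0 0 0.25 0 0 0; 0 0 0 0.1 0 0 0; 0 0 0 0.1 0 0 0; 0 0 0 0.05 0 0 0; 0 0 0 0 0 0 0; 0 0 0 0 0 0 0"
}}

```text
clock: 5.68
eef_pos: [0.5072, 0.2459, 0.0661]
tool_rot: [[0.995, -0.103, 0.003], [-0.103, -0.995, 0.001], [0.002, -0.002, -1.0]]
force: [-4.9, -0.2, 18.0]
gripper_width: 0.0005
```

```bash
python3 - <<'E'
from h import *
p,d=camera("side"); cv2.imwrite("pics/s1.png",cv2.resize(p[90:290,130:330,::-1],None,fx=3,fy=3,interpolation=cv2.INTER_CUBIC)); print(sense()["clock"])
E
```

```text
5.7333
```

View pics/s1.png

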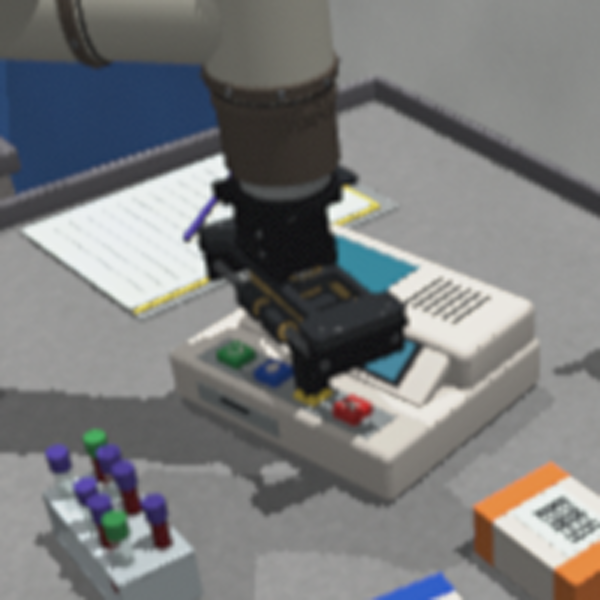

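The crop shows the shut fingertips on the yellow key alone (312,395), with green, blue and red up. Next I rise and cross to the scanner.

Request:
{"op": "jog_arm", "data": {
  "rows": "0 0 0 -0.75 0 0 0; 0 0 0 -0.9 0 0 0; 0 0 0 -0.9 0 0 0; 0 0 0 -0.9 0 0 0; 0 0 0 -0.9 0 0 0; 0 0 0 -0.9 0 0 0; 0 0 0 -0.9 0 0 0; 0 0 0 -0.9 0 0 0; 0 0 0 -0.9 0 0 0; 0 0.05 0.98 -0.9 0 0 0"
}}

```text
clock: 6.57
eef_pos: [0.5056, 0.2271, 0.2402]
tool_rot: [[0.995, -0.102, 0.0], [-0.102, -0.995, 0.0], [0.0, -0.0, -1.0]]
force: [-0.0, -1.2, -0.7]
gripper_width: 0.0009
```

Request:
{"op": "jog_arm", "data": {
  "rows": "1 0.05 0.98 0 0 0 0; 1 0.05 0.98 0 0 0 0; 1 0.05 0.98 0 0 0 0; 1 0.05 0.98 0 0 0 0; 1 0.05 0.98 0 0 0 0; 1 0.05 0.98 0 0 0 0; 1 0.05 0.98 0 0 0 0; 1 0.05 0.98 0 0 0 0; 1 0.05 0.98 0 0 0 0; 1 0.05 0.98 0 0 0 0"
}}

```text
clock: 7.4
eef_pos: [0.4945, 0.0285, 0.2396]
tool_rot: [[0.995, -0.104, -0.0], [-0.104, -0.995, -0.0], [-0.0, 0.0, -1.0]]
force: [-0.0, -0.2, 0.0]
gripper_width: 0.059
```

Request:
{"op": "jog_arm", "data": {
  "rows": "1 0.05 0.98 0 0 0 0; 1 0.05 0.98 0 0 0 0; 1 0.05 0.98 0 0 0 0; 1 0.05 0.98 0 0 0 0; 1 0.05 0.98 0 0 0 0; 1 0.05 0.98 0 0 0 0; 1 0.05 0.98 0 0 0 0; 1 0.05 0.98 0 0 0 0; 1 0.05 0.98 0 0 0 0; 1 0.05 0.98 0 0 0 0"
}}

```text
clock: 8.23
eef_pos: [0.4841, -0.1674, 0.2396]
tool_rot: [[0.995, -0.104, -0.0], [-0.104, -0.995, 0.0], [-0.0, -0.0, -1.0]]
force: [0.4, -0.2, -0.5]
gripper_width: 0.0868
```

Request:
{"op": "jog_arm", "data": {
  "rows": "1 0.05 0.98 0 0 0 0; 1 0.05 0.98 0 0 0 0; 1 0.05 0.98 0 0 0 0; 1 0 0 0 0 0 0; 1 0 0 0 0 0 0"
}}

```text
clock: 8.65
eef_pos: [0.4809, -0.2259, 0.2393]
tool_rot: [[0.994, -0.106, -0.001], [-0.106, -0.994, 0.0], [-0.001, -0.0, -1.0]]
force: [0.6, 0.1, 1.3]
gripper_width: 0.0869
```

```bash
python3 - <<'E'
from h import *
p,d=camera("side"); np.save("s2.npy",d); q=p[...,::-1].copy()
cv2.imwrite("pics/s2.png",cv2.resize(q[220:420,290:490],None,fx=3,fy=3,interpolation=cv2.INTER_CUBIC))
s=sense();print(s["clock"],s["joint_positions"].round(2),s["eef_pos"])
E
```

```text
8.7 [-0.13  0.22 -0.21 -0.   -1.14  1.6 ] [ 0.48100405 -0.22528387  0.23942037]
```

View pics/s2.png

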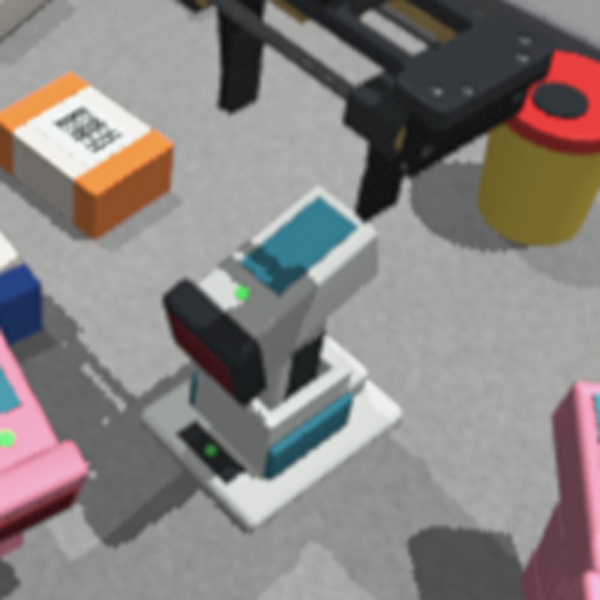

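The crop shows the open fingers straddling the grey head, one on each side of it. I descend and grip.

Request:
{"op": "jog_arm", "data": {
  "rows": "1 0 0 0.9 0 0 0; 1 0 0 0.9 0 0 0; 1 0 0 0.9 0 0 0; 1 0 0 0.9 0 0 0; 1 0 0 0.9 0 0 0; 1 0 0 0.9 0 0 0; 1 0 0 0.27 0 0 0; 1 0 0 0 0 0 0",
  "newtons": 15
}}

```text
clock: 9.37
eef_pos: [0.4804, -0.2244, 0.125]
tool_rot: [[0.995, -0.103, -0.004], [-0.103, -0.995, 0.001], [-0.004, -0.0, -1.0]]
force: [0.3, -0.1, 0.8]
gripper_width: 0.0872
```

Request:
{"op": "jog_arm", "data": {
  "rows": "0 0 0 0 0 0 0; 0 0 0 0 0 0 0; 0 0 0 0 0 0 0; 0 0 0 0 0 0 0; 0 0 0 0 0 0 0; 0 0 0 0 0 0 0; 0 0 0 0 0 0 0; 0 0 0 0 0 0 0",
  "newtons": 15
}}

```text
clock: 10.03
eef_pos: [0.4815, -0.2254, 0.1266]
tool_rot: [[0.995, -0.104, 0.0], [-0.104, -0.995, -0.0], [0.0, 0.0, -1.0]]
force: [-0.4, -0.1, 0.6]
gripper_width: 0.0483
```

Request:
{"op": "jog_arm", "data": {
  "rows": "0 0 0 0 0 0 0; 0 0 0 0 0 0 0; 0 0 0 -0.3 0 0 0; 0 0 0 -0.5 0 0 0; 0 0 0 -0.5 0 0 0; 0 0 0 -0.5 0 0 0; 0 0 0 -0.5 0 0 0",
  "newtons": 45
}}

```text
clock: 10.62
eef_pos: [0.4815, -0.2254, 0.1737]
tool_rot: [[0.995, -0.104, 0.001], [-0.104, -0.995, -0.0], [0.001, 0.0, -1.0]]
force: [-0.1, 0.1, -1.3]
gripper_width: 0.048
```

Request:
{"op": "jog_arm", "data": {
  "rows": "0 0 0 -0.5 0 0 0; 0 0 0 -0.5 0 0 0; 0 0 0 -0.5 0 0 0; 0 0 0 -0.5 0 0 0; 0 0 0 -0.5 0 0 0; 0 0 0 -0.5 0 0 0; 0 0 0 -0.5 0 0 0; 0 0 0 -0.5 0 0 0; 0 0 0 0 0 0 0; 0 0 0 0 0 0 0"
}}

```text
clock: 11.45
eef_pos: [0.4815, -0.2253, 0.2529]
tool_rot: [[0.995, -0.104, 0.001], [-0.104, -0.995, 0.0], [0.001, -0.0, -1.0]]
force: [-0.2, -0.1, -1.1]
gripper_width: 0.0479
```

```bash
python3 - <<'E'
from h import *
p,d=camera("side"); cv2.imwrite("pics/s3.png",cv2.resize(p[180:380,270:470,::-1],None,fx=3,fy=3,interpolation=cv2.INTER_CUBIC))
s=sense();print(s["clock"],s["eef_pos"],s["force"],s["gripper_width"])
E
```

```text
11.5 [ 0.48109575 -0.22518509  0.25210427] [ 0.05224274 -0.68368791 -2.04703345] 0.047516997689626715
```

View pics/s3.png

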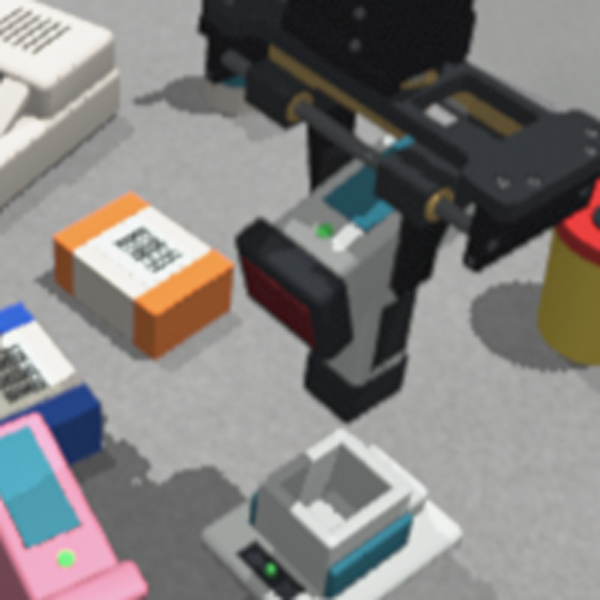

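The crop shows the scanner held clear above the empty cradle. Next I turn the nose down 36° and carry it over.

Request:
{"op": "jog_arm", "data": {
  "rows": "0 0 0 0 0 0.5 0; 0 0 0 0 0 0.75 0; 0 0 0 0 0 0.75 0; 0 0 0 0 0 0.75 0; 0 0 0 0 0 0.75 0; 0 0 0 0 0 0.75 0; 0 0 0 0 0 0.75 0; 0 0 0 0 0 0.75 0; 0 0 0 0 0 0.25 0; 0 0 0 0 0 0 0"
}}

```text
clock: 12.33
eef_pos: [0.4786, -0.2249, 0.25]
tool_rot: [[0.807, -0.105, 0.581], [-0.086, -0.994, -0.06], [0.584, -0.001, -0.812]]
force: [-0.3, 0.3, -2.2]
gripper_width: 0.0474
```

Request:
{"op": "jog_arm", "data": {
  "rows": "0 0 -0.5 0 0 0 0; 0 0 -0.8 0 0 0 0; 0 0 -0.9 0 0 0 0; 0 0 -1 0 0 0 0; 0 0 -1 0 0 0 0; 0 0 -1 0 0 0 0; 0 0 -1 0 0 0 0; 0 0 -1 0 0 0 0; 0 0 -0.9 0 0 0 0; 0 0 -0.8 0 0 0 0"
}}

```text
clock: 13.17
eef_pos: [0.4999, -0.0473, 0.2519]
tool_rot: [[0.805, -0.104, 0.584], [-0.083, -0.995, -0.062], [0.587, 0.002, -0.81]]
force: [-0.3, 0.2, -1.7]
gripper_width: 0.0476
```

Request:
{"op": "jog_arm", "data": {
  "rows": "0 0 -0.5 0 0 0 0; 0 0 -0.4 0 0 0 0; 0 0 0 0 0 0 0; 0 0 0 0 0 0 0"
}}

```text
clock: 13.5
eef_pos: [0.502, -0.0305, 0.2521]
tool_rot: [[0.805, -0.104, 0.584], [-0.084, -0.995, -0.062], [0.587, 0.001, -0.809]]
force: [-0.7, 0.0, -1.5]
gripper_width: 0.0478
```

Request:
{"op": "jog_arm", "data": {
  "rows": "0 -0.08 -0.01 0.3 0 0 0; 0 -0.08 0 0.5 0 0 0; 0 -0.08 0 0.6 0 0 0; 0 -0.08 0 0.6 0 0 0; 0 -0.08 0 0.6 0 0 0; 0 -0.08 0 0.5 0 0 0; 0 -0.08 0 0.37 0 0 0; 0 0 0 0 0 0 0; 0 0 0 0 0 0 0; 0 0 0 0 0 0 0"
}}

```text
clock: 14.33
eef_pos: [0.5297, -0.0297, 0.2232]
tool_rot: [[0.832, -0.109, 0.544], [-0.087, -0.994, -0.066], [0.548, 0.008, -0.836]]
force: [0.1, -0.2, -2.1]
gripper_width: 0.0479
```

```bash
python3 - <<'E'
from h import *
s=sense();T=s["eef_pos"];R=s["tool_rot"];print(s["clock"],T,s["force"],s["gripper_width"])
xs,ys,zs=R[:,0],-R[:,1],-R[:,2]
head=T-.0075*R[:,2]; w=head-.066*xs-.018*zs
a=np.radians(15);look=-np.cos(a)*xs-np.sin(a)*zs; 
e=np.array([.4086,-.0188,.045])-w; top=np.cross(look,ys)
print("head",head,"win",w,"below",np.degrees(np.arcsin(-look[2])),"along",e@look,"y",e@ys,"z",e@top)
q=[]
p,d=camera("side");q=p[...,::-1].copy();np.save("s4.npy",d)
for pt in(w,):
    print(proj("side",pt))
    u=proj("side",pt);cv2.circle(q,tuple(np.round(u).astype(int)),1,(0,255,255),-1)
m=proj("side",w).astype(int);v0=max(m[1]-100,0);u0=m[0]-100
cv2.imwrite("pics/s4.png",cv2.resize(q[v0:v0+200,u0:u0+200],None,fx=3,fy=3,interpolation=cv2.INTER_CUBIC));print(u0,v0)
p,d=camera("top");np.save("t4.npy",d);cv2.imwrite("pics/t4.png",cv2.resize(p[180:340,250:410,::-1],None,fx=3,fy=3,interpolation=cv2.INTER_CUBIC))
E
```

```text
14.3333 [ 0.52968579 -0.02970914  0.22318725] [ 0.05697511 -0.19838519 -2.12565067] 0.04787430143380036
head [ 0.52560501 -0.02921151  0.22946017] win [ 0.4804966  -0.02464143  0.1782318 ] below 48.234679686043854 along 0.14741203013132737 y -0.0010381850968524556 z 0.03496530835482315
[300.36913985 235.24810857]
200 135
```

View pics/s4.png

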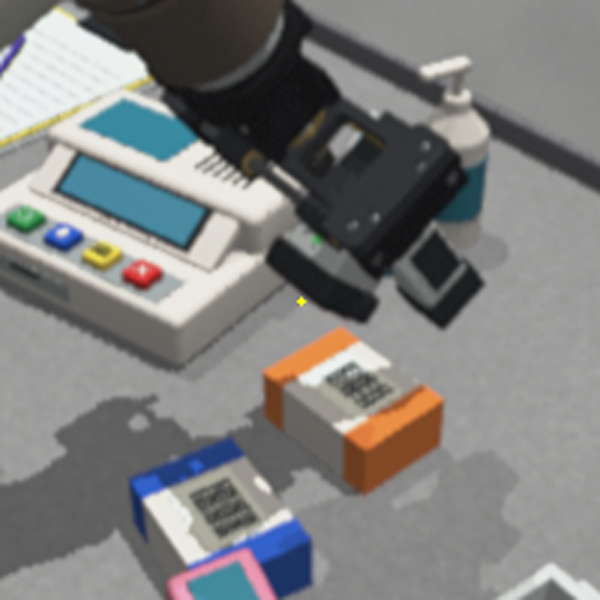

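View pics/t4.png

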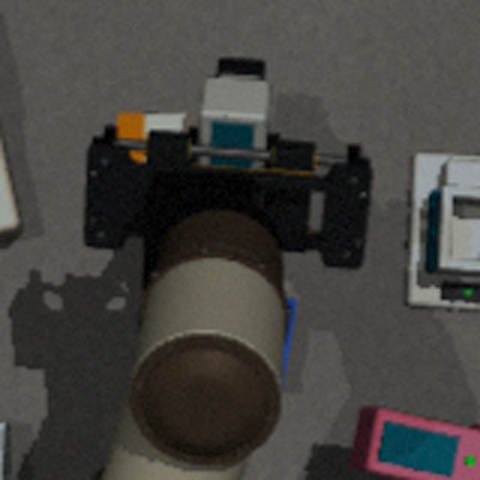

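The side crop shows the arm stopped short: the nose is near (310,270), too high, and the line of sight passes beyond the label. The green, blue, yellow and red keys are all up. I'll find out which joint is limiting.

```bash
python3 - <<'E'
from h import *
print(sense()["joint_positions"].round(3), [plane("top",u,v,.08)[:2].round(3) for u,v in[(199,320),(253,346),(290,218),(332,250)]])
E
```

```text
[ 0.149 -0.006 -0.947  1.155 -0.161  0.208] [array([0.348, 0.276]), array([0.284, 0.15 ]), array([0.585, 0.058]), array([ 0.504, -0.041])]
```

Joint 5 is at its limit (-0.16), so this aim facing the robot cannot be reached. I'll back out, set the tool upright, turn the scanner half a turn, and aim it facing away from the base. That tilts the wrist outwards and leaves joint 5 free.

Request:
{"op": "jog_arm", "data": {
  "rows": "0 0.1 0 -0.4 0 0 0; 0 0.1 0 -0.6 0 0 0; 0 0.1 0 -0.6 0 0 0; 0 0 0 0 0 -0.5 0; 0 0 0 0 0 -0.7 0; 0 0 0 0 0 -0.7 0; 0 0 0 0 0 -0.7 0; 0 0 0 0 0 -0.7 0; 0 0 0 0 0 -0.7 0; 0 0 0 0 0 0 0"
}}

```text
clock: 15.27
eef_pos: [0.5207, -0.0282, 0.2547]
tool_rot: [[0.98, -0.112, 0.167], [-0.109, -0.994, -0.026], [0.169, 0.007, -0.986]]
force: [0.9, -0.6, -1.1]
gripper_width: 0.0478
```

```bash
cat > st.py <<'E'
from h import *
from scipy.spatial.transform import Rotation as Ro
import sys
np.set_printoptions(precision=4,suppress=True)
s=sense();T=s["eef_pos"];R=s["tool_rot"];print(s["clock"],T,s["joint_positions"],s["gripper_width"])
th,phi,D=[float(a) for a in sys.argv[1:4]]; th=np.radians(th);phi=np.radians(phi)
h=np.array([np.cos(phi),np.sin(phi),0]);up=np.array([0,0,1.])
xs=-(np.cos(th)*h-np.sin(th)*up); zs=np.cos(th)*up+np.sin(th)*h; ys=np.cross(zs,xs)
a=np.radians(15);look=-np.cos(a)*xs-np.sin(a)*zs
L=np.array([.4086,-.0188,.045]); w=L-D*look; head=w+.066*xs+.018*zs; G=head-.0075*zs
Rg=np.c_[xs,-ys,-zs]
print("goal TCP",G,"foot",head-.122*zs,"shift(units)",R.T@(G-T)/.02,"rotvec(units)",np.degrees(Ro.from_matrix(R.T@Rg).as_rotvec())/6)
xs,ys,zs=R[:,0],-R[:,1],-R[:,2]; w=T+.0075*zs-.066*xs-.018*zs; look=-np.cos(a)*xs-np.sin(a)*zs; e=L-w
print("below",np.degrees(np.arcsin(-look[2])),"along",e@look,"y",e@ys,"z",e@np.cross(look,ys))
E
python3 st.py 42 -2.6 .125
```

```text
15.2667 [ 0.5207 -0.0282  0.2547] [ 0.3004  0.1075 -0.358   0.0909 -0.954   1.1122] 0.04778299800345682
goal TCP [ 0.2986 -0.0138  0.2018] foot [ 0.2221 -0.0103  0.1167] shift(units) [-11.4029   0.5053   0.7293] rotvec(units) [-12.8132   0.1737  26.4294]
below 24.741430828444003 along 0.12342218682674587 y -0.0017125120093010049 z 0.1503383533684669
```

Request:
{"op": "jog_arm", "data": {
  "rows": "0 0 0 0 0 -0.8 0; 0 0 0 0 0 -0.8 0; 0 0 0 0 0 0 0.4; 0 0 0 0 0 0 0.8; 0 0 0 0 0 0 1; 0 0 0 0 0 0 1; 0 0 0 0 0 0 1; 0 0 0 0 0 0 1; 0 0 0 0 0 0 1; 0 0 0 0 0 0 1"
}}

```text
clock: 16.1
eef_pos: [0.5171, -0.0291, 0.2535]
tool_rot: [[0.644, -0.765, 0.002], [-0.765, -0.644, -0.009], [0.008, 0.005, -1.0]]
force: [0.9, 0.9, -2.1]
gripper_width: 0.0479
```

Request:
{"op": "jog_arm", "data": {
  "rows": "0 0 0 0 0 0 1; 0 0 0 0 0 0 1; 0 0 0 0 0 0 1; 0 0 0 0 0 0 1; 0 0 0 0 0 0 1; 0 0 0 0 0 0 1; 0 0 0 0 0 0 1; 0 0 0 0 0 0 1; 0 0 0 0 0 0 1; 0 0 0 0 0 0 1"
}}

```text
clock: 16.93
eef_pos: [0.5171, -0.0291, 0.2535]
tool_rot: [[-0.34, -0.94, 0.002], [-0.94, 0.34, -0.009], [0.008, -0.005, -1.0]]
force: [-0.2, 0.0, -1.3]
gripper_width: 0.0481
```

Request:
{"op": "jog_arm", "data": {
  "rows": "0 0 0 0 0 0 1; 0 0 0 0 0 0 1; 0 0 0 0 0 0 1; 0 0 0 0 0 0 1; 0 0 0 0 0 0 1; 0 0 0 0 0 0 1; 0 0 0 0 0 0 1; 0 0 0 0 0 0 1; 0 0 0 0 0 0 0.7; 0 0 0 0 0 0 0"
}}

```text
clock: 17.77
eef_pos: [0.517, -0.0291, 0.2535]
tool_rot: [[-0.95, -0.311, 0.001], [-0.311, 0.95, -0.009], [0.002, -0.009, -1.0]]
force: [-0.6, -0.4, -1.8]
gripper_width: 0.0477
```

```bash
python3 st.py 42 0 .125
```

```text
17.7667 [ 0.517  -0.0291  0.2535] [ 0.2629  0.1863 -0.2239  0.0099 -1.1617 -1.521 ] 0.047739393870189675
goal TCP [ 0.2985 -0.0188  0.2018] foot [ 0.2219 -0.0188  0.1167] shift(units) [10.22    3.9139  2.5671] rotvec(units) [-1.1915  6.9387  2.8546]
below 15.091378001008442 along -0.10869224720420989 y -0.045401661872850295 z 0.2338746200255619
```

Request:
{"op": "jog_arm", "data": {
  "rows": "0 0 0 0 0 0 0.85; 0 0 0 0 0 0 0.85; 0 0 0 0 0 0.6 0; 0 0 0 0 0 0.9 0; 0 0 0 0 0 0.9 0; 0 0 0 0 0 0.9 0; 0 0 0 0 0 0.9 0; 0 0 0 0 0 0.9 0; 0 0 0 0 0 0.9 0; 0 0 0 0 0 0.9 0"
}}

```text
clock: 18.6
eef_pos: [0.5183, -0.0289, 0.2536]
tool_rot: [[-0.742, -0.141, -0.655], [-0.1, 0.99, -0.1], [0.663, -0.008, -0.749]]
force: [0.3, 0.2, -1.3]
gripper_width: 0.0477
```

Request:
{"op": "jog_arm", "data": {
  "rows": "0 0 0 0 0 0 0; 0 0 0 0 0 0 0"
}}

```text
clock: 18.77
eef_pos: [0.5182, -0.0288, 0.2516]
tool_rot: [[-0.743, -0.141, -0.655], [-0.1, 0.99, -0.1], [0.662, -0.009, -0.749]]
force: [-0.2, -0.7, -1.1]
gripper_width: 0.0475
```

```bash
python3 st.py 42 8 .125
```

```text
18.7667 [ 0.5182 -0.0288  0.2516] [ 0.227   0.5694  0.192  -0.0536 -1.9155 -1.659 ] 0.04749171262609869
goal TCP [ 0.2996 -0.0341  0.2018] foot [ 0.2237 -0.0448  0.1167] shift(units) [6.492  1.2955 9.0505] rotvec(units) [-0.0706  0.0873 -0.0442]
below 56.47342995227181 along 0.04648571291318096 y -0.02709705998965362 z 0.2101942364528702
```

Request:
{"op": "jog_arm", "data": {
  "rows": "0 0.25 0.05 0.35 0 0 0; 0 0.4 0.08 0.56 0 0 0; 0 0.5 0.1 0.7 0 0 0; 0 0.5 0.1 0.7 0 0 0; 0 0.5 0.1 0.7 0 0 0; 0 0.5 0.1 0.7 0 0 0; 0 0.5 0.1 0.7 0 0 0; 0 0.5 0.1 0.7 0 0 0; 0 0.5 0.1 0.7 0 0 0; 0 0.5 0.1 0.7 0 0 0"
}}

```text
clock: 19.6
eef_pos: [0.3599, -0.0329, 0.2184]
tool_rot: [[-0.747, -0.141, -0.65], [-0.101, 0.99, -0.099], [0.657, -0.008, -0.754]]
force: [-0.0, 0.5, -1.9]
gripper_width: 0.0478
```

```bash
python3 st.py 42 8 .125
```

```text
19.6 [ 0.3599 -0.0329  0.2184] [ 0.2858  0.3421 -0.263  -0.089  -1.6775 -1.6949] 0.04775650585842794
goal TCP [ 0.2996 -0.0341  0.2018] foot [ 0.2237 -0.0448  0.1167] shift(units) [1.7147 0.372  2.5885] rotvec(units) [-0.0698  0.1553 -0.0404]
below 56.06562496775451 along 0.105358454848849 y -0.00855387673206206 z 0.06199310216225309
```

Plenty of joint range is left, so I finish the approach.

Request:
{"op": "jog_arm", "data": {
  "rows": "0 0.4 0.08 0.6 0 0 0; 0 0.4 0.09 0.6 0 0 0; 0 0.4 0.09 0.6 0 0 0; 0 0.3 0.07 0.45 0 0 0; 0 0.15 0.04 0.25 0 0 0; 0 0 0 0 0 0 0; 0 0 0 0 0 0 0; 0 0 0 0 0 0 0; 0 0 0 0 0 0 0"
}}

```text
clock: 20.35
eef_pos: [0.3034, -0.0335, 0.2019]
tool_rot: [[-0.744, -0.14, -0.653], [-0.099, 0.99, -0.099], [0.661, -0.009, -0.75]]
force: [-0.1, 0.3, -1.1]
gripper_width: 0.0477
```

```bash
python3 st.py 42 8 .125; python3 - <<'E'
from h import *
p,d=camera("side");np.save("s5.npy",d);q=p[...,::-1].copy();cv2.imwrite("pics/s5full.png",q)
cv2.imwrite("pics/s5.png",cv2.resize(q[150:400,80:380],None,fx=2.5,fy=2.4,interpolation=cv2.INTER_CUBIC))
E
```

```text
20.35 [ 0.3034 -0.0335  0.2019] [ 0.3172  0.2772 -0.4071 -0.11   -1.6013 -1.7131] 0.04774610194236981
goal TCP [ 0.2996 -0.0341  0.2018] foot [ 0.2237 -0.0448  0.1167] shift(units) [ 0.1392 -0.0059  0.1326] rotvec(units) [-0.068   0.106  -0.0495]
below 56.36081237909155 along 0.1230572558891342 y -0.0011615639038238712 z 0.005404832683943059
```

View pics/s5.png

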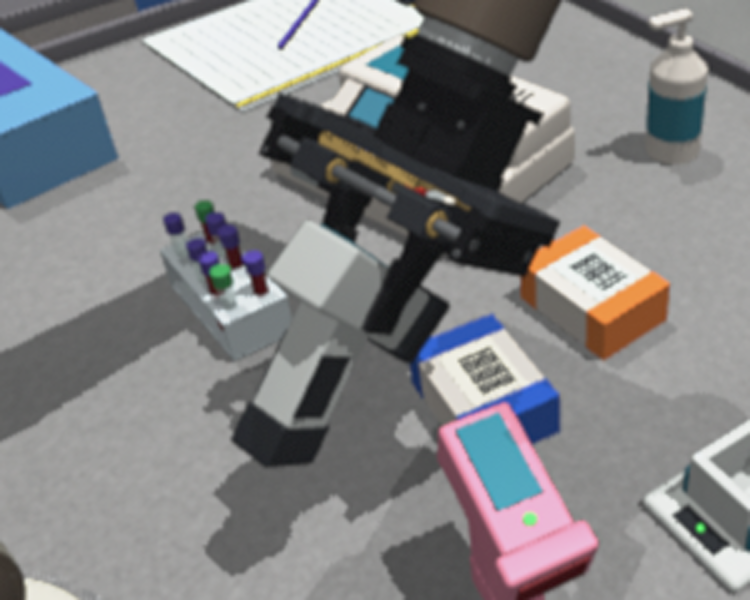

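The crop shows the scanner nose down over the blue carton's label (crop 490,370), free of everything. I apply a small correction, then overlay the scanner model to check for slip in the grip.

Request:
{"op": "jog_arm", "data": {
  "rows": "0 0.14 0 0.13 0 0 0; 0 0 0 0 0 0 0; 0 0 0 0 0 0 0; 0 0 0 0 0 0 0; 0 0 0 0 0 0 0; 0 0 0 0 0 0 0"
}}

```text
clock: 20.9
eef_pos: [0.2989, -0.0341, 0.2017]
tool_rot: [[-0.743, -0.14, -0.655], [-0.099, 0.99, -0.099], [0.662, -0.009, -0.749]]
force: [-0.1, -0.3, -1.7]
gripper_width: 0.0475
```

```bash
python3 st.py 42 8 .125; python3 - <<'E'
from h import *
s=sense();T=s["eef_pos"];R=s["tool_rot"];S=np.c_[R[:,0],-R[:,1],-R[:,2]];H=T-.0075*R[:,2]
p,d=camera("side");print(sense()["qvel"].round(3));q=cv2.resize(p[150:400,80:380,::-1],None,fx=2.6,fy=2.4,interpolation=cv2.INTER_CUBIC)
def line(a,b,c):
    P=[tuple(np.round((proj("side",H+S@np.array(x))-[80,150])*[2.6,2.4]).astype(int)) for x in(a,b)];cv2.line(q,*P,c,1)
def box(x0,x1,y0,y1,z0,z1,c):
    for y in(y0,y1):
        for z in(z0,z1): line((x0,y,z),(x1,y,z),c)
        for x in(x0,x1): line((x,y,z0),(x,y,z1),c)
    for x in(x0,x1):
        for z in(z0,z1): line((x,y0,z),(x,y1,z),c)
box(-.045,.047,-.024,.024,-.022,.022,(0,255,255)); box(-.022,.022,-.018,.018,-.122,-.10,(0,255,0))
a=np.radians(15);w=np.array([-.066,0,-.018]);line(w,w+.125*np.array([-np.cos(a),0,-np.sin(a)]),(0,0,255))
cv2.imwrite("pics/s6.png",q)
E
```

```text
20.9 [ 0.2989 -0.0341  0.2017] [ 0.3188  0.2717 -0.4168 -0.1113 -1.5989 -1.714 ] 0.04751367572837177
goal TCP [ 0.2996 -0.0341  0.2018] foot [ 0.2237 -0.0448  0.1167] shift(units) [-0.0222 -0.0085 -0.0271] rotvec(units) [-0.0676  0.0885 -0.0507]
below 56.46559782108263 along 0.1253396384870841 y -0.0011312575380278112 z 0.0011327844420429554
[-0.001  0.001 -0.001 -0.002 -0.001  0.   ]
```

View pics/s6.png

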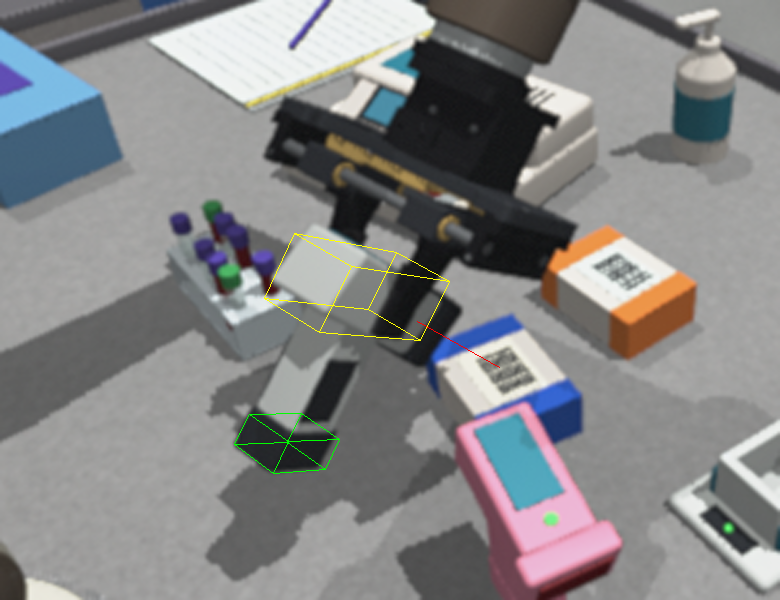

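The overlay fits the scanner: the foot outline matches, the head agrees within a few pixels, and the line of sight ends on the label centre (498,367). I hand in.

```bash
python3 -c "
from workcell import robot; print(robot.sign_off())"
```

```text
the job is handed in; nothing more can be done
None
```

I pressed green, blue and yellow in order, drew the grey scanner from its cradle, and handed in with it aimed at the blue carton's label. Sign-off reports no verdict.

- **Keys:** Each was pressed to its stop, with 16–18 N at the end. Each was released before the next, red was never touched, and all four were up in a later picture.
- **First aim failed:** Facing the robot, joint 5 reached its limit about 35 mm off the sight line. I backed out, turned the scanner half a turn and aimed it facing away from the base.
- **Final aim, worked out from the arm pose:** The window is 125 mm from the label, looking 56° below level, with the sight line about 1–2 mm from the label centre.
- **Final hold:** The scanner is gripped at 47.5 mm opening, the arm is still, and in the last view it touches nothing else. The cartons, gel bottle and tube rack look undisturbed there. The sharps pot is outside that view, and nothing passed near it.
- **Small disagreement:** The model overlay matched the foot, but the head's rear corner was off by a few pixels, up to about 5 mm. That is within the allowed 22 mm.

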